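# Flip the ratchet and tighten the printer's clamp bolt

### The arm

A 7-joint arm with a two-finger parallel gripper is mounted at the origin on the work surface. World frame = base frame: x ahead of the robot, y to its left, z up, the work surface at z = 0. Lengths are in m, angles in rad, forces in N, time in s.
With the tool pointing down it reaches from about 0.35 to 0.9 m from the base axis. Payload 8.1 kg.
Tool frame: the origin (TCP) lies midway between the tips of the shut fingers; the grasp point (between the pads) lies 19 mm behind it; z points along the fingers, y is the direction in which the jaws open and shut (so a half turn about z gives the same grasp; the last joint's range is limited). The gripper opens to 92 mm and grips with 3 to 60 N. Pads are 19 mm wide; open, the fingers measure 130 mm over their backs; the gripper's body (75 mm by 190 mm) begins 47 mm behind the grasp point.
Start: joints at [-0.103, 0.434, 0.025, 1.573, -0.012, 1.134, -0.075], TCP at [0.625, -0, 0.227] pointing down, gripper open.
Joint ranges: [-2.62, 2.62], [-0.44, 2.09], [-1.27, 1.32], [0.08, 2.57], [-1.32, 4.46], [0.12, 2], [-2.74, 2.74]. Speed limits (rad/s): [2.22, 2.22, 3.01, 3.01, 3.14, 3.14, 3.14].

### API

Orientations are given as a 3x3 rotation matrix whose columns are the frame's x, y, z axes.
In Python, from rig import env gives the robot as it stands. Calls block until the motion is done:
- env.move_to(position, orientation): joint-space move of the TCP to a pose.
- env.move_linear(position, attitude=None, velocity=0.15, force_limit=None): straight line of the TCP; attitude=None keeps the orientation; velocity is the mean speed in m/s. With force_limit (N) it stops when the force on the tool has changed by that much, and returns True; else False.
- env.move_joints(angles): joint-space move.
- env.command_gripper(opening, grip_force=None): finger opening in m; grip_force is the grip in N (None keeps the last); returns when the fingers have stopped.
- env.wait(seconds).
- env.ik(position, orientation): joint angles nearest the present ones, or None.
- env.camera(name): name is "scene" or "side" or "wrist"; returns a dict with "color" (400x640x3 uint8, red, green, blue), "fx", "fy", "cx", "cy" (pixels), "k1" (the pictures are not rectified: a ray, as slopes to the right and down, at radius r is drawn at 1 + k1 r^2 times it, then the intrinsics apply), "R" (3x3) and "t" (3): a world point X has camera coordinates R X + t. Camera axes: x right, y down, z forward; pixel columns grow to the right and rows downward; lengths in m; the calibration is good to about 2 mm. A picture is of the moment at which its call begins. There is no depth.
A pose or a line that the arm cannot do raises env.Unreachable and nothing moves.
- env.job_done(): hands the job in, once; it reports no verdict.
Trained networks look in a picture, given as the dict that the camera call returned (one of the last four; its "shot" number tells which), for a name from the list of things; names that differ only in an ending like _2 or _b are one class to them, and where a whole thing is asked for, a point or a joint stands for the part that bears it (a point fixed in the world has none). Each returns a list of dicts, best first, with "conf" (0 to 1); they miss things now and then, are a little off and sometimes report something else, mostly with a low value. They report only what shows in the picture. A call takes as long as a camera call.
- env.spot_in(target, picture): "rect" ([centre column, centre row, width, height] in pixels, round what is visible of it).
- env.masks_of(target, picture): "mask" (400x640 bool, what is visible of it) and "rect" ([centre column, centre row, width, height] in pixels, round what is visible of it).
- env.place_of(target, picture): "pixel" ([row, column] in pixels: a listed point, or the origin of a listed thing).
Readings, each from a call of its own:
- env.current_t(): time.
- env.current_joint_pos(): joint angles.
- env.current_qvel(): joint speeds.
- env.current_joint_torque(): joint torques, N m.
- env.current_eef_pos(): TCP position.
- env.current_eef_rot(): TCP orientation.
- env.current_wrist_force(): force on the tool from outside, world axes, zero at the start.
- env.current_wrist_torque(): the same for the moment, N m.
- env.current_grip_width(): finger opening in m.
Only numpy, scipy, OpenCV 4.12 (cv2) and the standard library are available. Lean on these libraries where they do the work, as an engineer would, in place of code of your own. Each camera call takes 0.05 s, during which the arm holds its last target.

### The job

The ratchet sitting on the label printer's clamp bolt is set to loosen. Flip its direction lever all the way over to the tightening side, swing the handle back (counterclockwise seen from above) some 25 degrees to feel that it free-wheels without turning the bolt, then swing it clockwise until the bolt has been tightened by at least an eighth of a turn. Never loosen the bolt, and let go at the end.

Things in the scene. Friction and masses are not known exactly. Their poses are not given: they have to be found in the camera images.
- ratchet_head (a point): Ratchet wrench, steel, 219 mm long, the only one with a lever on its head; held level on the printer mounting plate's clamp bolt, cannot lift off. Round head 48 mm across, 22 tall. Point: centre of the head's top, on the bolt's upright axis, 64 mm above the desk; -x axis points along the handle, z up. Handle starts roughly towards the robot, swings 60 degrees or more either way.
- handle_grip (a point): Middle of the ratchet's round black grip (22 mm thick, 105 long, level, axis 53 mm above the desk, free beneath and beside), 150 mm from the bolt's axis; x axis along it towards the head. Free-wheeling takes 1 to 2 N here, clicking every 10 degrees; turning the bolt 8 to 9 N. After a reversal it moves up to 10 degrees before it catches.
- dir_lever (a joint): Black lever on the head's top, on the bolt's axis, opposite the handle. Upright tab at its end: 12 mm wide, 8 deep, 36 from the axis, top 90 above the desk; its arm lies 66 to 72 above the desk. Rad: 0 = loosen (lever at -0.55 from the head's +x axis), 1.1 = tighten (at +0.55), growing counterclockwise from above. Takes 1.5 N at the tab, stays where left.
- clamp_bolt (a joint): Turn of the clamp bolt and its socket (26 mm across, 10 to 42 mm above the desk) under the ratchet's head, rad: 0 at the start, growing clockwise seen from above (tightening). Turned only through the ratchet; stays where left.

How it is judged:
By the outcome, as a careful person would: the job done as asked, in the order asked, and still so for the second after the job is handed in, with the robot touching nothing.
It also fails if it takes over 61 s, if anything falls off the work surface, if the arm or the gripper's body presses on something with over 40 N, if the wrist force passes 120 N, or if a joint passes its speed limit or range.

## Working session

There is one attempt and no reset: what is moved stays moved. The work goes in short steps, each a Python script; the robot and the scene stay as the last script left them, time stands still between calls to the robot, and variables do not carry over. Pictures are saved under pics/ and viewed, and the job is handed in when it is done.

```bash
ls; mkdir -p pics; cat > h.py <<'E'
import numpy as np, cv2
from rig import env
def ray(c,px):  # px=(row,col)
    x=(px[1]-c['cx'])/c['fx']; y=(px[0]-c['cy'])/c['fy']
    rd=np.hypot(x,y); r=rd
    for _ in range(30): r=rd/(1+c['k1']*r*r)
    s=r/rd if rd>0 else 1
    R=np.array(c['R']);t=np.array(c['t'])
    d=R.T@np.array([x*s,y*s,1]); return -R.T@t, d/np.linalg.norm(d)
def atz(c,px,z):
    o,d=ray(c,px); return o+d*(z-o[2])/d[2]
def tri(rs):
    A=np.zeros((3,3));b=np.zeros(3)
    for o,d in rs:
        P=np.eye(3)-np.outer(d,d);A+=P;b+=P@o
    X=np.linalg.solve(A,b)
    return X,[float(np.linalg.norm(np.cross(d,X-o))) for o,d in rs]
def proj(c,X):
    p=np.array(c['R'])@X+np.array(c['t']);x,y=p[:2]/p[2];f=1+c['k1']*(x*x+y*y)
    return c['cy']+c['fy']*y*f, c['cx']+c['fx']*x*f
def save(c,n,crop=None,k=1):
    im=c['color'][:,:,::-1]
    if crop: r0,r1,c0,c1=crop; im=im[r0:r1,c0:c1]
    cv2.imwrite('pics/'+n+'.png',cv2.resize(im,None,fx=k,fy=k,interpolation=cv2.INTER_CUBIC))
E
python3 - <<'E'
from h import *
np.set_printoptions(precision=4,suppress=True)
cs={n:env.camera(n) for n in('scene','side','wrist')}
for n,c in cs.items():
    save(c,n+'0')
    for t in('ratchet_head','handle_grip','dir_lever'):
        for d in env.place_of(t,c)[:2]: print(n,t,d['pixel'],round(d['conf'],2),atz(c,d['pixel'],{'ratchet_head':.064,'handle_grip':.053,'dir_lever':.07}[t]))
        for d in env.masks_of(t,c)[:1]: print('  mask',d['rect'],d['conf'],d['mask'].sum())
print(env.current_t())
E
```

```text
pics
scene ratchet_head [220.0, 341.0] 0.63 [0.59  0.035 0.064]
  mask [289.2, 216.1, 157.7, 68.0] 0.91 2904
scene handle_grip [197.7, 239.1] 0.89 [0.4435 0.0014 0.053 ]
  mask [286.2, 214.6, 160.7, 63.2] 0.9 2808Traceback (most recent call last):
  File "<stdin>", line 7, in <module>
ValueError: it knows: handle_grip, ratchet_head
```

```bash

python3 - <<'E'
from h import *
np.set_printoptions(precision=4,suppress=True)
cs={n:env.camera(n) for n in('scene','side','wrist')}
R={}
for n,c in cs.items():
    save(c,n+'1')
    for t in('ratchet_head','handle_grip'):
        for d in env.place_of(t,c)[:2]:
            print(n,t,d['pixel'],round(d['conf'],2),atz(c,d['pixel'],{'ratchet_head':.064,'handle_grip':.053}[t]))
        R.setdefault(t,[]).extend(ray(c,d['pixel']) for d in env.place_of(t,c)[:1])
    for d in env.masks_of('dir_lever',c)[:1]: print('  mask',n,d['rect'],d['conf'],d['mask'].sum())
for t in R: print(t,len(R[t]),tri(R[t]))
print(env.current_t())
E
```

```text
scene ratchet_head [222.1, 341.6] 0.82 [0.5923 0.0324 0.064 ]
scene handle_grip [200.5, 242.3] 0.96 [ 0.4505 -0.0004  0.053 ]
  mask scene [346.1, 228.8, 36.0, 31.5] 0.69 549
side ratchet_head [201.3, 311.7] 0.88 [0.5867 0.0243 0.064 ]
side handle_grip [223.4, 397.5] 0.9 [0.4454 0.0052 0.053 ]
  mask side [304.1, 195.6, 28.5, 29.6] 0.87 357
wrist ratchet_head [151.5, 289.8] 0.77 [0.5918 0.0278 0.064 ]
wrist handle_grip [176.1, 139.8] 0.61 [0.4439 0.0024 0.053 ]
  mask wrist [303.0, 152.7, 59.2, 44.8] 0.57 1244
ratchet_head 3 (array([0.5903, 0.0284, 0.0665]), [0.0035910106686830945, 0.005016239351680572, 0.0017728269731218532])
handle_grip 3 (array([0.4456, 0.0022, 0.0501]), [0.0027593239918664403, 0.00018835947554685513, 0.0029284342861980784])
1.25
```

View pics/scene0.png

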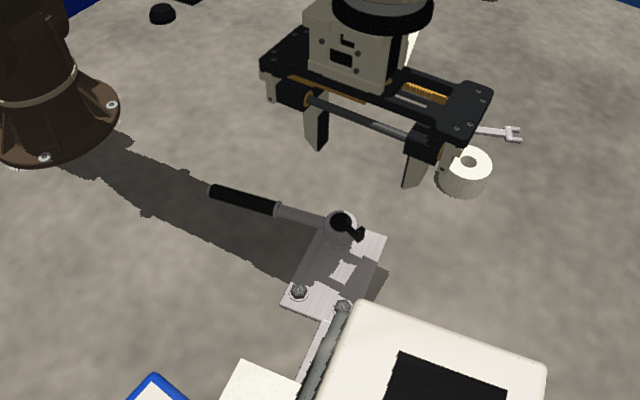

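View pics/side1.png

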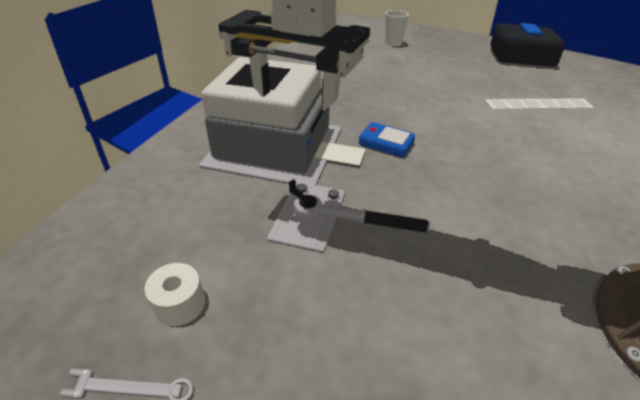

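View pics/wrist1.png

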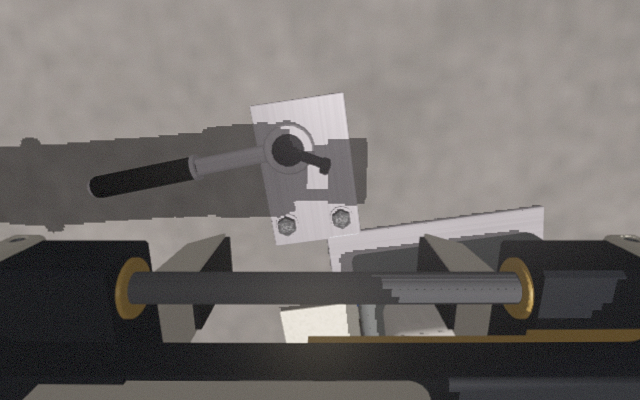

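The views agree: the handle points toward the robot (grip near (0.446, 0.002)), the head is near (0.590, 0.028), and the lever tab is on the −y side (wrist picture, about col 326, row 165). The printer is at −y, so I'll measure it for clearance, then take a second wrist view to refine the poses.

```bash

python3 - <<'E'
from h import *
np.set_printoptions(precision=4,suppress=True)
s,d=env.camera('scene'),env.camera('side')
X,r=tri([ray(s,(302,362)),ray(d,(117,298))]); print('printer corner',X,r)
print(env.current_eef_rot())
w=[]
R0=env.current_eef_rot()
w.append(env.camera('wrist'))
env.move_to([0.56,-0.06,0.26],R0); w.append(env.camera('wrist')); 
Rr={}
for i,c in enumerate(w+[s,d]):
    for t in('ratchet_head','handle_grip'):
        try: q=env.place_of(t,c)[:1]
        except Exception as e: print(e); continue
        for k in q: print(i,t,k['pixel'],round(k['conf'],2)); Rr.setdefault(t,[]).append(ray(c,k['pixel']))
for t in Rr: print(t,tri(Rr[t]),tri(Rr[t][:2]))
c=w[1]; m=env.masks_of('dir_lever',c)
if m:
    print(m[0]['rect'],m[0]['conf'])
save(c,'wrist2')
r0=int(proj(c,np.array([.61,.02,.07]))[0]);c0=int(proj(c,np.array([.61,.02,.07]))[1]);print(r0,c0)
save(c,'wrist2z',(max(r0-60,0),r0+60,max(c0-80,0),c0+80),5)
print(env.current_t())
E
```

```text
printer corner [ 0.6755 -0.0966  0.1368] [0.006473197139810208, 0.0064731971398103855]
[[ 0.0001  1.      0.0001]
 [ 1.     -0.0001 -0.    ]
 [-0.      0.0001 -1.    ]]
0 ratchet_head [152.3, 286.5] 0.75
0 handle_grip [177.5, 136.4] 0.64
1 ratchet_head [82.8, 359.4] 0.68
1 handle_grip [113.3, 210.4] 0.82
2 ratchet_head [219.7, 339.1] 0.96
2 handle_grip [197.2, 239.0] 0.81
3 ratchet_head [199.8, 310.8] 0.57
3 handle_grip [223.7, 401.1] 0.83
ratchet_head (array([0.5896, 0.0284, 0.0708]), [0.0004250664420035934, 0.0026562915664085293, 0.0009355913052897288, 0.003064856649050007]) (array([0.591 , 0.0287, 0.0794]), [0.0006522126951072885, 0.0006522126951072355])
handle_grip (array([0.4411, 0.0014, 0.0519]), [0.001291087583766777, 0.0014729796933206393, 0.001707682803622967, 0.0011491150117352274]) (array([0.4428, 0.001 , 0.0563]), [0.0009105017544001777, 0.000910501754400132])
[372.6, 83.5, 56.3, 35.0] 0.56
92 377
2.3667
```

View pics/wrist2.png

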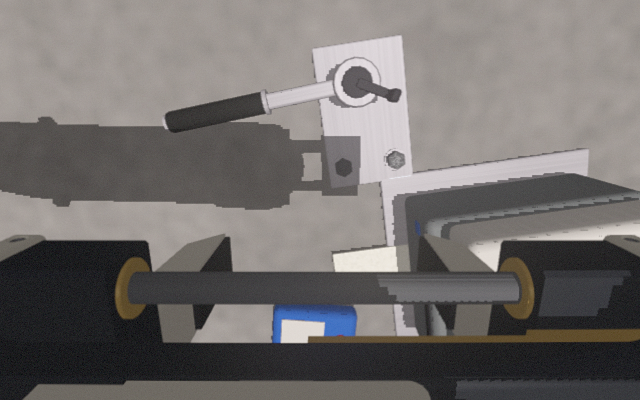

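View pics/wrist2z.png

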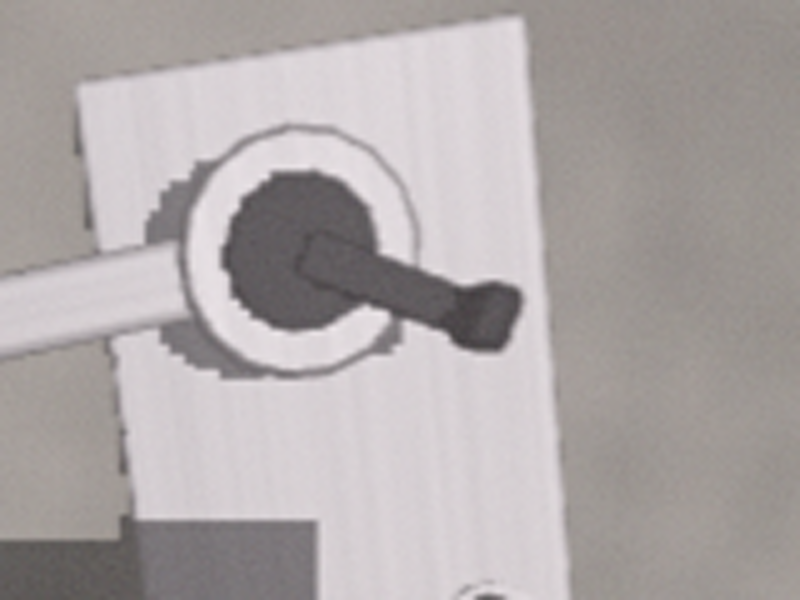

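```bash
cat >> h.py <<'E'
H=np.array([.590,.0285]); PSI=np.arctan2(.0285-.0015,.590-.442)
def yawR(a): # tool y axis (jaw) at yaw a, z down
    y=np.array([np.cos(a),np.sin(a),0]);z=np.array([0,0,-1.]);x=np.cross(y,z); return np.c_[x,y,z]
def hp(x,y,z,psi=None):
    p=PSI if psi is None else psi
    c,s=np.cos(p),np.sin(p); return np.array([H[0]+c*x-s*y,H[1]+s*x+c*y,z])
E
python3 - <<'E'
from h import *
np.set_printoptions(precision=4,suppress=True)
c=env.camera('wrist')
print(env.current_eef_pos(), 'head',atz(c,(82,357),.064),'tab',atz(c,(95,395),.09), 'socket edge?')
print('psi',np.degrees(PSI), 'pred tab',hp(.036*np.cos(.55),-.036*np.sin(.55),.09))
print(yawR(0), env.ik(hp(.0307,-.05,.12),yawR(PSI)))
E
```

```text
[ 0.5601 -0.0598  0.2598] head [0.5902 0.0308 0.064 ] tab [0.6226 0.0183 0.09  ] socket edge?
psi 10.33891054294105 pred tab [0.6236 0.0155 0.09  ]
[[-0.  1.  0.]
 [ 1.  0.  0.]
 [ 0.  0. -1.]] [-0.053   0.5414 -0.0115  1.6812  0.0075  0.919   0.1131]
```

```bash
sed -i 's/^H=.*;/H=np.array([.590,.0295]);/' h.py
python3 - <<'E'
from h import *
np.set_printoptions(precision=4,suppress=True)
env.command_gripper(0.0)
R=yawR(PSI)
env.move_to(hp(.031,-.052,.14),R)
env.move_linear(hp(.031,-.052,.078),velocity=.1)
f0=env.current_wrist_force()
hit=env.move_linear(hp(.031,-.004,.078),velocity=.04,force_limit=4)
p=env.current_eef_pos(); print(hit,p,env.current_wrist_force()-f0,env.current_grip_width(),env.current_t())
for n in('scene','side'): c=env.camera(n); save(c,n+'3',(120,300,220,420),4) if n=='scene' else save(c,n+'3',(120,270,220,420),4)
E
```

```text
True [0.6276 0.0041 0.0782] [ 2.6934  0.0995 -1.288 ] 0.0004902145000077736 5.9
```

View pics/scene3.png

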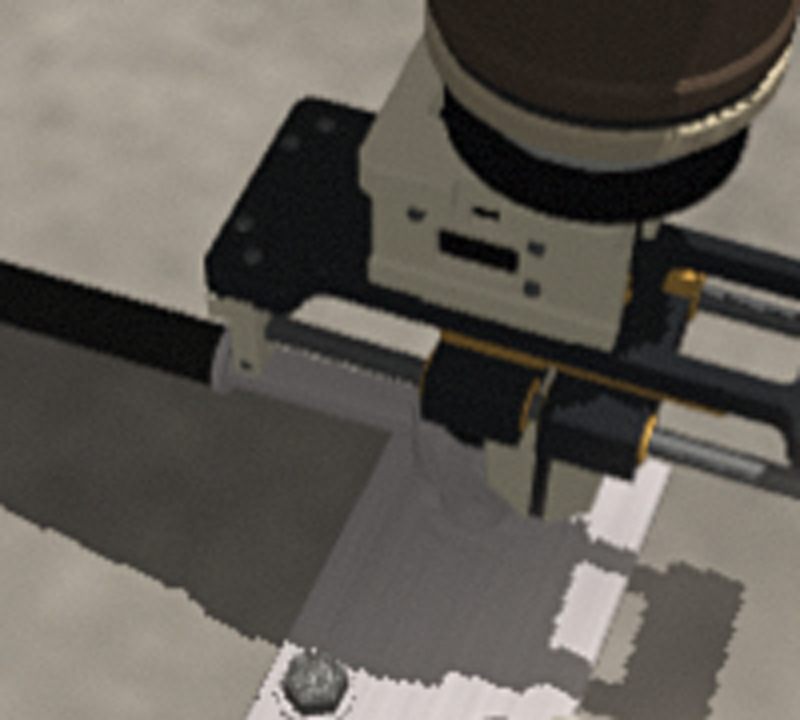

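View pics/side3.png

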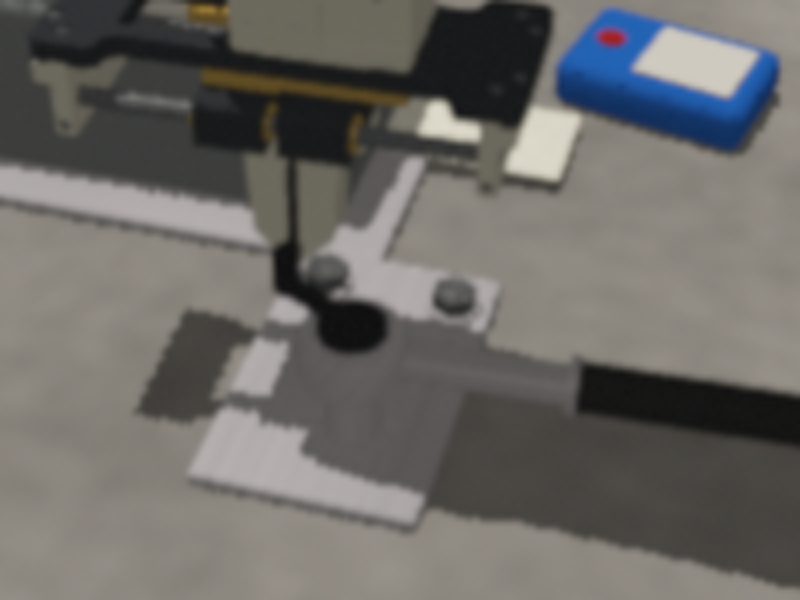

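Contact is at the tab's −y face and the finger sits properly beside it. I'll push on in steps.

```bash

python3 - <<'E'
from h import *
np.set_printoptions(precision=3,suppress=True)
f0=None
for y in np.arange(-.028,.0025,.004):
    hit=env.move_linear(hp(.031,y,.078),velocity=.03,force_limit=8)
    p=env.current_eef_pos()[:2]-H; print(round(y,4),hit,'head y',round(-np.sin(PSI)*p[0]+np.cos(PSI)*p[1],4),env.current_wrist_force(),round(env.current_t(),2))
    if hit: break
c=env.camera('side'); save(c,'side4',(120,270,220,420),4)
E
```

```text
-0.028 True head y -0.0299 [ 4.898  0.005 -1.393] 6.25
```

View pics/side4.png

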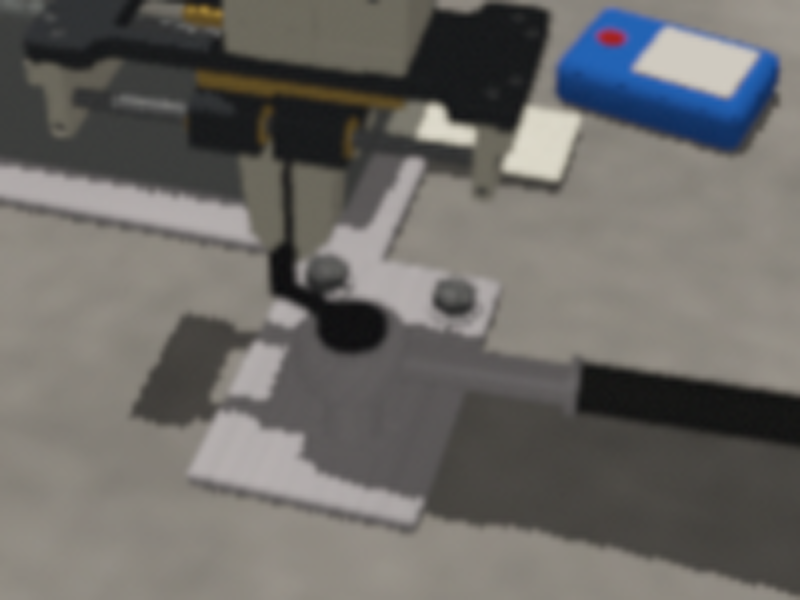

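```bash

python3 - <<'E'
from h import *
np.set_printoptions(precision=3,suppress=True)
def st(s): print(s,env.current_wrist_force(),env.current_wrist_torque(),env.current_eef_pos(),round(env.current_t(),2))
st('now'); env.wait(.3); st('settled')
env.move_linear(hp(.031,-.045,.078),velocity=.05); env.wait(.2); st('backed')
env.move_linear(hp(.041,-.045,.078),velocity=.05); env.wait(.2); st('shift')
print(env.current_joint_torque())
c=env.camera('side'); save(c,'side5',(120,270,220,420),4)
c=env.camera('wrist'); save(c,'wrist5')
E
```

```text
now [ 3.933 -0.339 -1.362] [-0.096 -0.938 -0.057] [0.628 0.006 0.078] 6.3
settled [ 5.077 -0.869 -2.176] [-0.201 -1.09  -0.058] [0.628 0.006 0.078] 6.6
backed [-0.253  0.525  0.257] [ 0.017 -0.061  0.031] [ 0.628 -0.009  0.078] 7.26
shift [-0.322  0.611 -0.483] [ 0.007 -0.03  -0.015] [ 0.638 -0.007  0.078] 7.81
[ -0.06  -73.302   0.618 -26.044  -0.035   0.019  -0.   ]
```

View pics/side5.png

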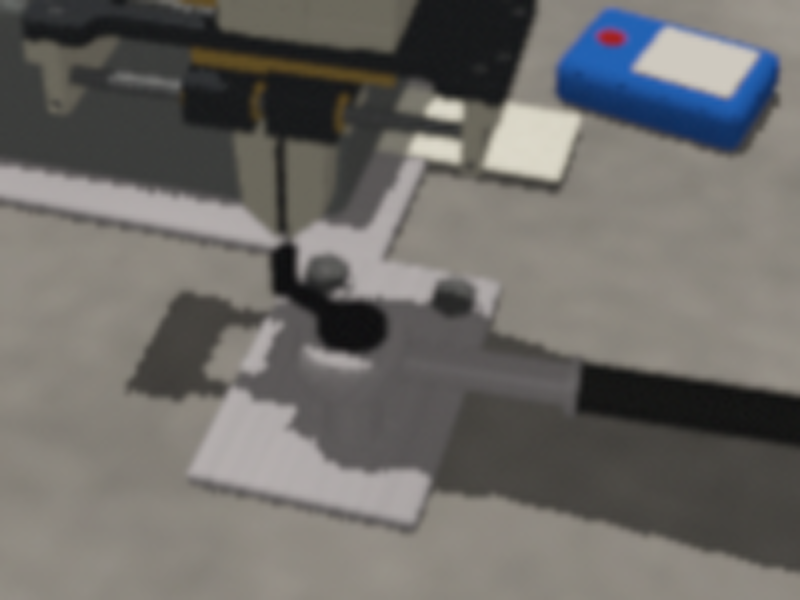

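View pics/wrist5.png

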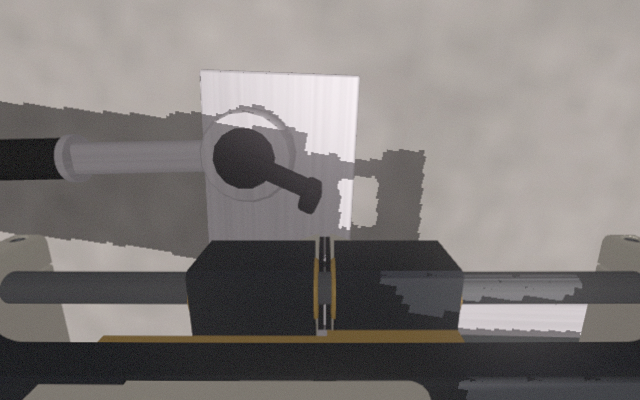

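The contact force (+5 x, −1.4 y) is along the normal of the tab's outer radial face: the tapered tips slid outside the tab. I'll sweep rigidly about the bolt axis with the tool yawed to match the lever, so the flat finger side meets the tab's tangential face.

```bash
cat >> h.py <<'E'
def leverpose(a,z=.078,r=.034,off=.0155):
    return hp(np.cos(a)*r+np.sin(a)*off, np.sin(a)*r-np.cos(a)*off, z), yawR(PSI+a)
E
python3 - <<'E'
from h import *
np.set_printoptions(precision=3,suppress=True)
env.move_linear(hp(.041,-.045,.11),velocity=.1)
p,R=leverpose(-.85,.11); env.move_to(p,R)
p,R=leverpose(-.85); env.move_linear(p,R,velocity=.08)
env.wait(.1); f0=env.current_wrist_force(); print(f0)
for a in np.arange(-.75,-.15,.1):
    p,R=leverpose(a)
    hit=env.move_linear(p,R,velocity=.03,force_limit=8)
    f=env.current_wrist_force()-f0; b=PSI+a
    print(round(a,3),hit,'rad',round(f@[np.cos(b),np.sin(b),0],2),'tan',round(f@[-np.sin(b),np.cos(b),0],2),round(env.current_t(),2))
    if hit: break
c=env.camera('side'); save(c,'side6',(120,270,220,420),4)
E
```

```text
[ 1.205 -0.576 -0.949]
-0.75 False rad -0.94 tan 0.07 10.03
-0.65 False rad -0.27 tan 0.11 10.3
-0.55 False rad -1.25 tan 0.45 10.57
-0.45 False rad -0.91 tan 0.83 10.85
-0.35 False rad -1.43 tan -0.51 11.12
-0.25 False rad -0.57 tan -0.15 11.4
```

View pics/side6.png

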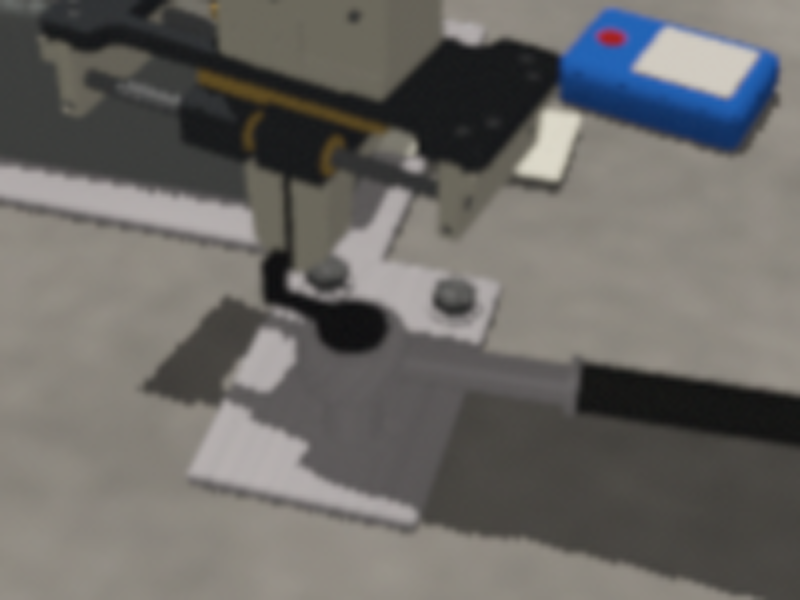

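The lever is now turning and the handle is still. I'll continue to the stop.

```bash

python3 - <<'E'
from h import *
np.set_printoptions(precision=3,suppress=True)
f0=np.array([1.2,-.58,-.95])
for a in list(np.arange(-.15,.5,.1))+[.5,.55,.6,.65,.7,.75,.8]:
    p,R=leverpose(a)
    hit=env.move_linear(p,R,velocity=.04 if a<.45 else .015,force_limit=5 if a>.3 else 8)
    f=env.current_wrist_force()-f0; b=PSI+a
    tan=f@[-np.sin(b),np.cos(b),0]
    print(round(a,3),hit,'rad',round(f@[np.cos(b),np.sin(b),0],2),'tan',round(tan,2),round(env.current_t(),2))
    if hit or tan<-4.: break
c=env.camera('side'); save(c,'side7',(120,270,220,420),4)
E
```

```text
-0.15 False rad -1.08 tan 0.24 11.7
-0.05 False rad -1.7 tan 0.77 11.95
0.05 False rad -1.11 tan 0.57 12.2
0.15 False rad -0.11 tan 1.05 12.45
0.25 False rad -0.63 tan 0.65 12.7
0.35 False rad 0.08 tan 0.08 12.95
0.45 False rad -0.55 tan 0.67 13.35
0.5 False rad 0.54 tan 1.27 13.62
0.55 False rad 0.16 tan -1.52 13.9
0.6 True rad 0.05 tan -0.83 14.11
```

View pics/side7.png

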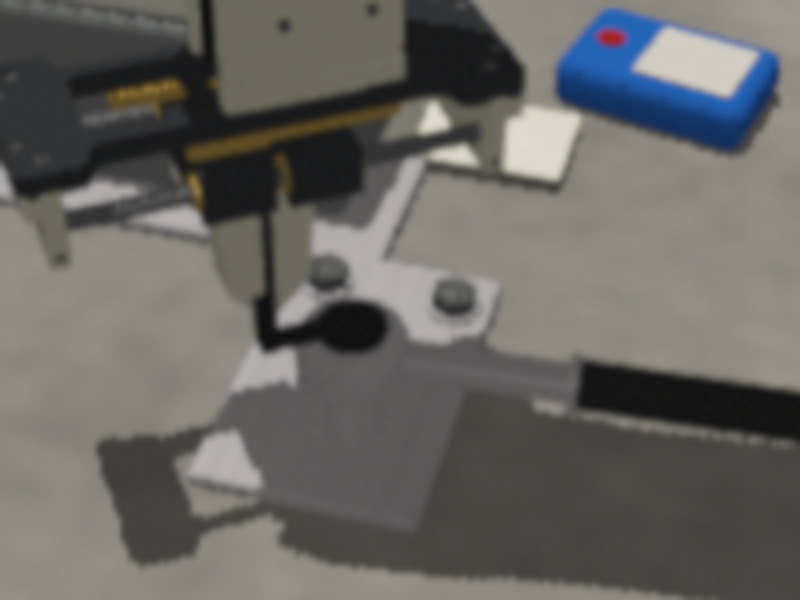

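```bash

python3 - <<'E'
from h import *
np.set_printoptions(precision=3,suppress=True)
f0=np.array([1.2,-.58,-.95])
for a in np.arange(.56,.86,.03):
    p,R=leverpose(a)
    env.move_linear(p,R,velocity=.015,force_limit=10)
    F=[]
    for _ in range(4): env.wait(.03);F.append(env.current_wrist_force())
    f=np.mean(F,0)-f0; b=PSI+a
    tan=f@[-np.sin(b),np.cos(b),0]
    print(round(a,3),'rad',round(f@[np.cos(b),np.sin(b),0],2),'tan',round(tan,2),round(env.current_t(),2))
    if tan<-4.: break
c=env.camera('side'); save(c,'side8',(120,270,220,420),4)
p,R=leverpose(a-.25); env.move_linear(p,R,velocity=.06)
p,R=leverpose(a-.25,.20); env.move_linear(p,R,velocity=.2)
env.move_to(np.array([.60,-.05,.22]),yawR(0))
c=env.camera('wrist'); save(c,'wrist8')
r,cc=map(int,proj(c,np.array([.60,.03,.07])));print(r,cc,env.current_t())
save(c,'wrist8z',(max(r-60,0),max(r-60,0)+120,cc-80,cc+80),5)
for t in('ratchet_head','handle_grip'):
  print([(k['pixel'],k['conf']) for k in env.place_of(t,c)])
E
```

```text
0.56 rad -0.2 tan -3.79 14.54
0.59 rad -0.75 tan -6.12 14.93
90 327 16.6333
[([93.4, 318.7], 0.98)]
[([126.9, 155.0], 0.68)]
```

View pics/side8.png

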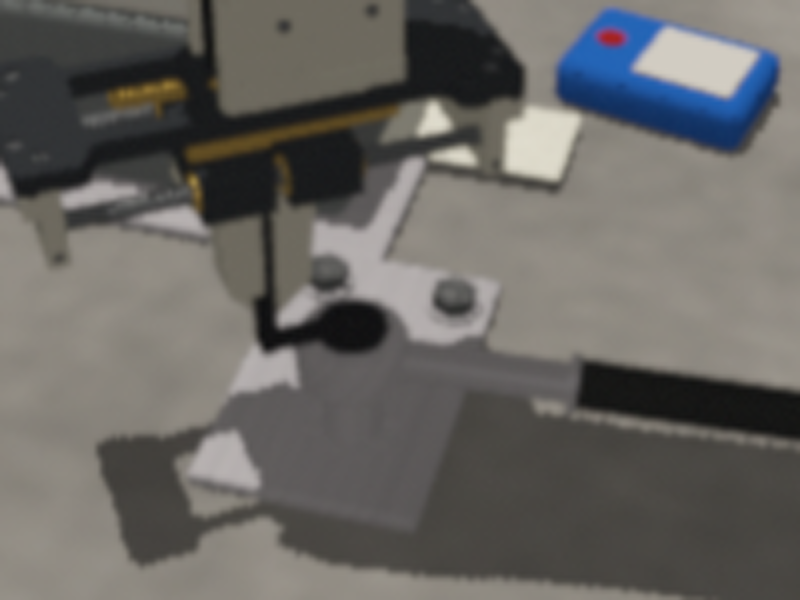

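View pics/wrist8.png

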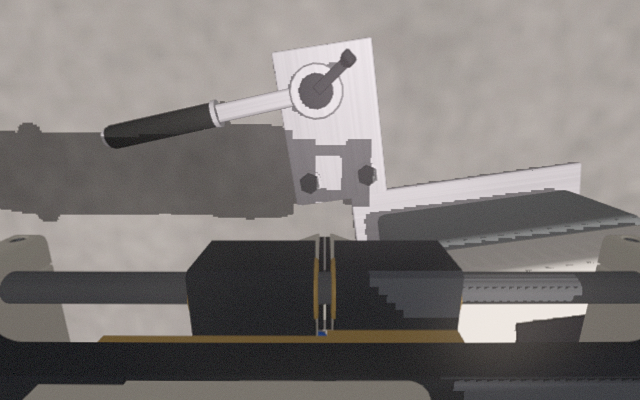

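View pics/wrist8z.png

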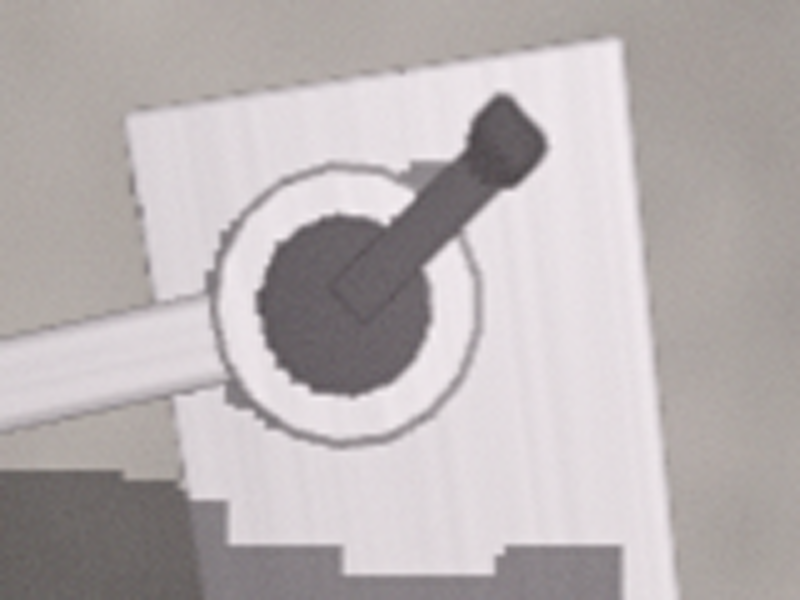

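Pixel check: the hub is at (col 317, row 91) and the lever arm runs up-right at about 43° in the picture. PSI + 31.5° would be 41.8°, so it is on the tighten stop. Next I'll grip the handle.

```bash

python3 - <<'E'
from h import *
np.set_printoptions(precision=4,suppress=True)
c=env.camera('wrist'); s=env.camera('scene'); d=env.camera('side')
h=atz(c,(92,317),.064); print('head',h)
rs=[]
for q in (c,s,d):
    k=env.place_of('handle_grip',q)[0]; rs.append(ray(q,k['pixel'])); g=atz(q,k['pixel'],.053)
    print(g,k['conf'],np.degrees(np.arctan2(*(H-g[:2])[::-1])), np.linalg.norm(H-g[:2]))
print(tri(rs))
m=env.masks_of('handle_grip',c)[0]['mask']; 
hsv=cv2.cvtColor(c['color'],cv2.COLOR_RGB2HSV)
b=m&(hsv[...,2]<70); b[:, 225:]=0
rr,cc=np.nonzero(b); P=np.array([atz(c,(r,k),.057)[:2] for r,k in zip(rr,cc)]); mu=P.mean(0)
u=np.linalg.svd(P-mu,full_matrices=False)[2][0]; u*=np.sign(u[0]); print('mask',len(rr),mu,np.degrees(np.arctan2(u[1],u[0])), 'line dist of H',np.cross(u,H-mu))
for s in(1,-1):
  print(s,[None if (q:=env.ik(hp(-.15,0,.036,PSI+np.radians(x)),yawR(PSI+np.radians(x+90*s)))) is None else q for x in(27,0,-45)])
E
```

```text
head [0.5915 0.0319 0.064 ]
[ 0.4426 -0.0017  0.053 ] 0.85 11.963885448803916 0.1506848189914903
[ 0.4473 -0.0042  0.053 ] 0.75 13.286915171269467 0.14657713813513273
[0.4436 0.0029 0.053 ] 0.83 10.293474249278566 0.1488389665567253
(array([ 0.4434, -0.0016,  0.0493]), [0.0023487411671851074, 0.0015509978871222276, 0.0008521497098295678])
mask 2450 [ 0.4456 -0.001 ] 11.701456266632473 line dist of H 0.0005461890378297245
1 [array([ 0.3575,  0.5041, -0.4453,  2.1022,  0.3715,  0.6103,  1.8752]), array([ 0.1471,  0.4521, -0.3491,  2.1832,  0.2903,  0.5491,  1.3325]), array([-0.18  ,  0.4807, -0.2252,  2.1023,  0.1904,  0.5773,  0.4254])]
-1 [array([-0.0913,  0.4634,  0.1419,  2.1396, -0.1221,  0.5459, -0.7788]), array([-0.2933,  0.4309,  0.2144,  2.2193, -0.1839,  0.5074, -1.3273]), array([-0.6289,  0.4876,  0.3676,  2.1397, -0.3196,  0.5655, -2.2043])]<stdin>:14: DeprecationWarning: Arrays of 2-dimensional vectors are deprecated. Use arrays of 3-dimensional vectors instead. (deprecated in NumPy 2.0)
```

```bash
cat >> h.py <<'E'
P0=np.radians(11.7)
def hand(deg,z=.036):
    a=P0+np.radians(deg); return hp(-.15,0,z,a), yawR(a+np.pi/2)
E
sed -i 's/^H=.*;/H=np.array([.590,.0300]);/' h.py
python3 - <<'E'
from h import *
np.set_printoptions(precision=3,suppress=True)
env.command_gripper(.055)
p,R=hand(0,.12); env.move_to(p,R)
p,R=hand(0); print(env.move_linear(p,R,velocity=.1,force_limit=15))
env.wait(.1); f0=env.current_wrist_force(); print(f0)
env.command_gripper(.0,20); print(env.current_grip_width(),env.current_wrist_force()-f0,env.current_t())
c=env.camera('scene'); save(c,'scene9',(120,300,180,420),3)
c=env.camera('wrist'); save(c,'wrist9')
E
```

```text
False
[0.67  0.504 0.001]
0.021659922950527842 [-0.738 -0.445  0.816] 21.1333
```

View pics/scene9.png

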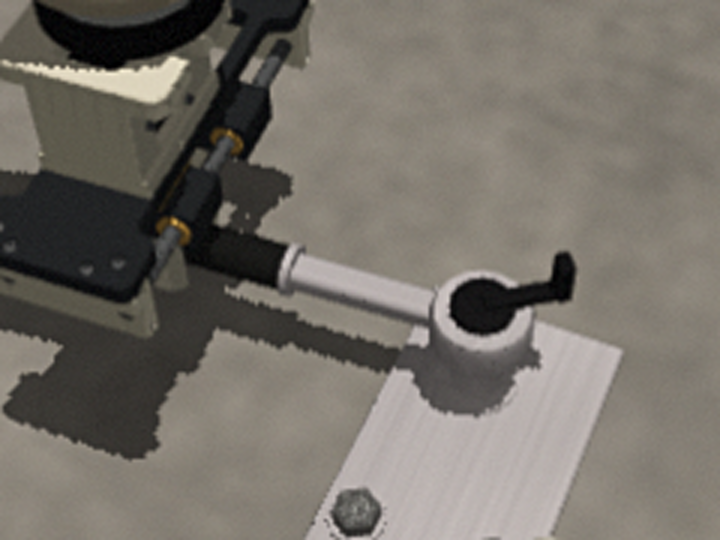

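View pics/wrist9.png

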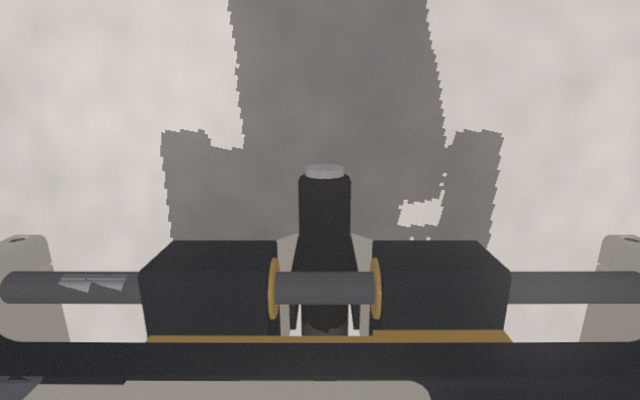

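Gripped at 21.7 mm, lever still on the tighten side (scene crop col 565, row 270). Now the counterclockwise free-wheel with a force guard.

```bash

python3 - <<'E'
from h import *
np.set_printoptions(precision=3,suppress=True)
f0=env.current_wrist_force()
for x in np.arange(2.5,27.6,2.5):
    p,R=hand(x); hit=env.move_linear(p,R,velocity=.04,force_limit=6)
    f=env.current_wrist_force()-f0; a=P0+np.radians(x); e=env.current_eef_pos()[:2]-H
    print(x,hit,'ang',round(np.degrees(np.arctan2(-e[1],-e[0])-P0),2),'axial',round(f@[np.cos(a),np.sin(a),0],2),'tan',round(f@[-np.sin(a),np.cos(a),0],2),'z',round(f[2],2),round(env.current_t(),2))
    if hit: break
c=env.camera('scene'); save(c,'scene10',(120,300,180,420),3)
E
```

```text
2.5 False ang 2.55 axial 0.75 tan 1.46 z 0.75 21.55
5.0 False ang 5.09 axial 0.24 tan 0.14 z 0.01 21.87
7.5 False ang 7.6 axial 0.41 tan -1.52 z 0.27 22.18
10.0 False ang 9.95 axial 0.56 tan -1.12 z 0.69 22.5
12.5 False ang 12.43 axial 0.1 tan 0.37 z 0.43 22.82
15.0 False ang 15.04 axial 0.65 tan -0.41 z 1.94 23.13
17.5 False ang 17.62 axial -0.91 tan -2.65 z 0.77 23.45
20.0 False ang 19.93 axial -0.3 tan -0.97 z 2.17 23.77
22.5 False ang 22.43 axial -0.07 tan 0.33 z 3.93 24.08
25.0 False ang 25.04 axial -0.13 tan -1.28 z 3.24 24.4
27.5 False ang 27.65 axial -1.47 tan -2.91 z 2.29 24.72
```

View pics/scene10.png

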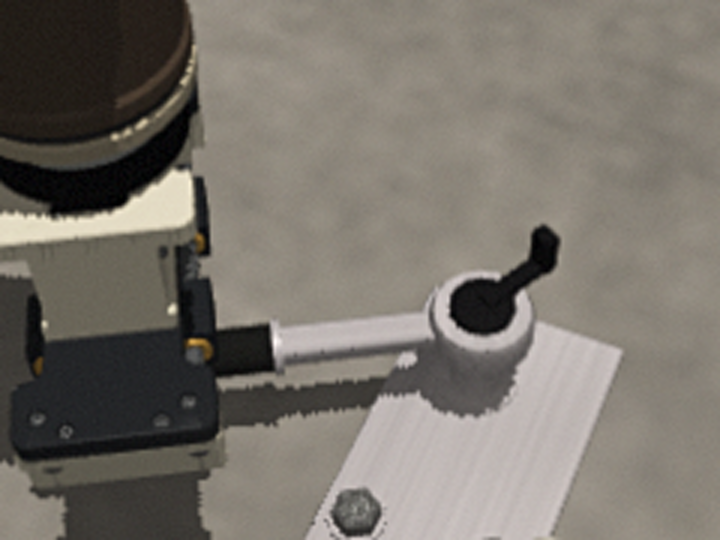

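It free-wheels at 1–3 N with 10° clicks, and the lever keeps its place on the head. Now clockwise, counting degrees from the catch.

```bash

python3 - <<'E'
from h import *
np.set_printoptions(precision=3,suppress=True)
f0=np.array([.2,.1,.8]); catch=None; x=27.5
while x>-40:
    x-=2.5; p,R=hand(x); env.move_linear(p,R,velocity=.04,force_limit=40)
    f=env.current_wrist_force()-f0; a=P0+np.radians(x); e=env.current_eef_pos()[:2]-H
    tan=f@[-np.sin(a),np.cos(a),0]; ang=np.degrees(np.arctan2(-e[1],-e[0])-P0)
    print(x,'ang',round(ang,2),'ax',round(f@[np.cos(a),np.sin(a),0],2),'tan',round(tan,2),'z',round(f[2],2),round(env.current_t(),2))
    if catch is None and abs(tan)>5.5: catch=ang
    if catch is not None and catch-ang>53: break
    if np.linalg.norm(f)>40: break
print(catch)
c=env.camera('scene'); save(c,'scene11',(100,300,180,420),3)
E
```

```text
25.0 ang 25.11 ax -2.6 tan -4.33 z 0.19 25.08
22.5 ang 22.6 ax -1.62 tan -5.2 z 1.8 25.4
20.0 ang 20.09 ax -1.46 tan -4.62 z 1.07 25.72
17.5 ang 17.57 ax -1.05 tan -4.53 z 0.8 26.03
15.0 ang 15.06 ax -1.76 tan -4.58 z 0.59 26.35
12.5 ang 12.55 ax -0.43 tan -5.2 z 0.83 26.67
10.0 ang 10.04 ax -0.67 tan -4.24 z 2.83 26.98
7.5 ang 7.52 ax 0.21 tan -4.7 z 0.62 27.3
5.0 ang 5.02 ax 0.05 tan -5.04 z 1.78 27.62
2.5 ang 2.51 ax 0.15 tan -3.48 z 1.42 27.93
0.0 ang 0.01 ax 0.4 tan -4.23 z 1.98 28.25
-2.5 ang -2.5 ax 0.43 tan -4.98 z 2.13 28.57
-5.0 ang -4.99 ax 0.45 tan -4.74 z 1.82 28.88
-7.5 ang -7.49 ax 0.56 tan -4.65 z 2.7 29.2
-10.0 ang -9.99 ax 0.57 tan -4.47 z 2.4 29.52
-12.5 ang -12.48 ax 0.66 tan -3.45 z 3.05 29.83
-15.0 ang -14.99 ax 0.35 tan -4.06 z 3.5 30.15
-17.5 ang -17.47 ax 0.14 tan -4.7 z 3.29 30.47
-20.0 ang -19.98 ax 0.14 tan -4.37 z 4.13 30.78
-22.5 ang -22.45 ax 0.1 tan -4.82 z 4.45 31.1
-25.0 ang -24.94 ax -0.2 tan -5.02 z 5.08 31.42
-27.5 ang -27.43 ax 1.27 tan -4.87 z 6.12 31.73
-30.0 ang -29.91 ax 0.87 tan -3.86 z 5.98 32.05
-32.5 ang -32.41 ax 0.3 tan -3.7 z 5.88 32.37
-35.0 ang -34.89 ax 0.22 tan -4.72 z 6.59 32.68
-37.5 ang -37.4 ax 0.67 tan -4.93 z 7.16 33.0
-40.0 ang -39.88 ax 0.42 tan -3.38 z 6.79 33.32
None
```

View pics/scene11.png

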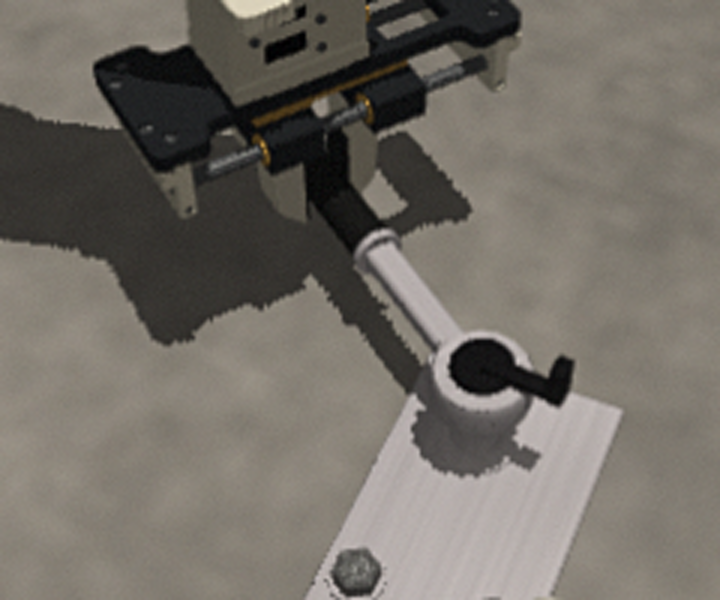

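```bash

python3 - <<'E'
from h import *
np.set_printoptions(precision=2,suppress=True)
def rd(s,x):
    F=[];T=[]
    for _ in range(5): env.wait(.02);F.append(env.current_wrist_force());T.append(env.current_wrist_torque())
    a=P0+np.radians(x);f=np.mean(F,0)
    print(s,f,np.mean(T,0),'tan',round(f@[-np.sin(a),np.cos(a),0],2),'grip',round(env.current_grip_width(),4),round(env.current_t(),2))
rd('end',-40)
for x in(-41,-42,-43,-44): env.move_linear(*hand(x),velocity=.04); rd('cw',x)
for x in(-43,-42,-41): env.move_linear(*hand(x),velocity=.04); rd('ccw',x)
E
```

```text
end [-1.52 -3.96  7.4 ] [-0.71  0.27  0.15] tan -4.21 grip 0.0207 33.45
cw [-2.   -4.45  8.13] [-0.83  0.36  0.18] tan -4.86 grip 0.0212 33.78
cw [-2.12 -4.41  8.32] [-0.83  0.38  0.16] tan -4.88 grip 0.0215 34.12
cw [-2.19 -4.28  8.42] [-0.83  0.4   0.19] tan -4.79 grip 0.0212 34.45
cw [-2.31 -4.3   8.88] [-0.81  0.41  0.25] tan -4.87 grip 0.0214 34.78
ccw [-1.09 -1.96  5.91] [-0.31  0.22  0.08] tan -2.24 grip 0.0215 35.12
ccw [-1.32  0.48  5.3 ] [0.22 0.21 0.08] tan -0.25 grip 0.0215 35.45
ccw [-1.71  1.09  5.27] [0.36 0.26 0.06] tan 0.11 grip 0.0213 35.78
```

Clockwise resistance is steady with no clicks, and it drops to about zero on reversal, so the bolt was being driven. I'll release, retreat and check.

```bash

python3 - <<'E'
from h import *
np.set_printoptions(precision=3,suppress=True)
env.command_gripper(.06); 
p,R=hand(-41,.036); 
e=env.current_eef_pos(); e[2]=.25
env.move_linear(e,velocity=.15)
env.move_to(np.array([.58,-.02,.25]),yawR(0))
env.wait(.3)
c=env.camera('wrist'); save(c,'wrist12'); s=env.camera('scene'); save(s,'scene12'); 
k=env.place_of('handle_grip',c); print(k[0]['conf'])
g=atz(c,k[0]['pixel'],.053); print(g,'handle',np.degrees(np.arctan2(*(H-g[:2])[::-1]))-11.7,env.current_wrist_force(),env.current_t())
E
```

```text
0.89
[0.459 0.102 0.053] handle -40.57792939055103 [-0.029 -0.287 -0.162] 39.3333
```

View pics/wrist12.png

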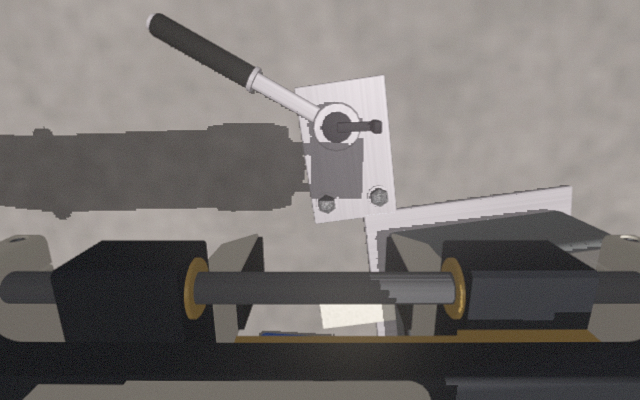

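View pics/scene12.png

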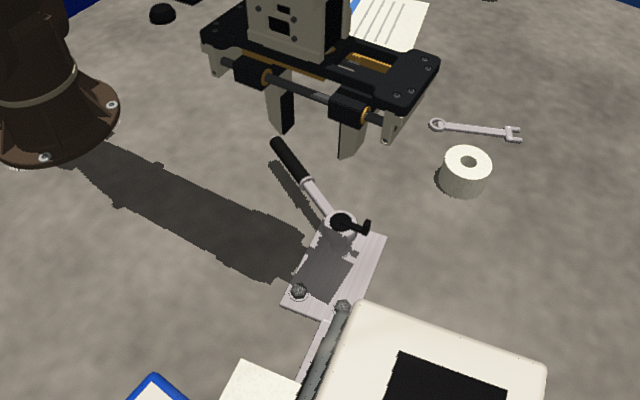

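The handle is at −40.6° (grip in the wrist picture at about col 205, row 50). The lever points about 0° in the world, which is +30° from the head, so it is still on tighten. The gripper is clear, so I'll hand in.

```bash
python3 -c "
from rig import env
env.job_done(); print(env.current_t())"
```

```text
the job is handed in; nothing more can be done
the job is handed in; nothing more can be done
```

The job is handed in at about 39 s (limit 61 s). The lever is on the tightening side, and the bolt was tightened by an estimated 60° or more (45° was asked).

- **Lever:** The first push failed because the tapered fingertips slid onto the tab's outer face. I backed off and swept the lever round the bolt axis to its stop, where the force rose to about 6 N. It measured about +31° from the head's axis then, and about +30° in the last picture.
- **Free-wheeling:** I gripped the handle and swung it 27.5° counterclockwise. Forces stayed at or below about 3 N, with a 10° clicking pattern and no sign of the bolt being driven.
- **Tightening:** I swung the handle clockwise by about 71°, to 44° past its start. Resistance was steady, without clicks, from the first step, and dropped to about zero on reversal. Even with a full 10° of slack, the bolt turned about 60°.
- **Let go:** I eased the handle back 3°, opened the gripper and lifted clear. The last picture shows the handle at −40.6° from its start, with the robot touching nothing and wrist force near zero.

**Checks that disagreed:** The force while tightening read about 4.5–5 N, not the stated 8–9 N. I put this down to part of the torque passing through the grip and to sensor offset. The bolt's own angle cannot be seen, so the turn is inferred from the handle's swing and the forces.

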